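Set the rail to the scribed line along the fence

ROBOT

A 6-joint arm with a two-finger parallel gripper is mounted at the origin on the work surface; the furniture and walls round the work are solid. World frame = base frame: x ahead of the robot, y to its left, z up, the work surface at z = 0. Lengths are in m, angles in degrees, forces in N, time in s.
With the tool pointing down it reaches from about 0.4 to 0.825 m from the base axis. Payload 7 kg.
Tool frame: the origin (TCP) lies on the centre line of the jaws, within the pads' length; the fingertips stand 19 mm ahead of it and the grasp point (between the pads) is the TCP; z points along the fingers, y is the line along which they close (so a half turn about z gives the same grasp; the last joint's range is limited). The gripper opens to 88 mm and grips with 3 to 60 N. Pads are 19 mm wide; open, the fingers measure 130 mm over their backs; the gripper's body (78 mm by 193 mm) begins 47 mm behind the grasp point.
Start: joints at [91.278, 20.546, 0.682, 0, -70.136, -16.507], TCP at [0.177, 0.651, 0.246] pointing down, gripper open.
Joint ranges: [-176.03, 176.03], [-82.01, 121.73], [-58.28, 71.71], [-173.87, 95.51], [-174.79, -0.11], [-173.66, 173.66]. Speed limits (degrees/s): [136.94, 136.94, 172.46, 180, 180, 180].

INTERFACE

Orientations are given as [roll, pitch, yaw] about the fixed x, y, z axes, in that order (R = Rz(yaw) Ry(pitch) Rx(roll)).
In Python, from plant import * gives the robot as it stands. The module is installed in compiled form; this text tells all that it offers.
- The arm moves only by the tool play_rows, never from a script. Its argument "deltas" is a list of rows, each a list of 6 numbers: the shift along the world's x, y, z scaled (see below), then the turn, a rotation vector about the world's x, y, z scaled (see below). A call has 1 to 10 rows; each row shifts and turns the commanded pose from where the row before left it; what a row does not reach is not made up. The controller multiplies each number of a shift by 800 mm and each number of a turn by 180 degrees. A row lasts 1/10 s, in which the tool goes at most 50 mm and 8.59 degrees, less where a joint would pass 70% of its speed; a pose out of reach is approached as far as the arm can. A call with a number of a shift or a turn outside -1 to 1 is refused whole. A call with a gripper value outside its range is refused whole. "gripper" is the gripper command: -1 is shut, 1 is fully open, values between are in proportion, set as the call begins (left out, the last holds). The fingers move at their own pace and stop on an object; the grip force is fixed at half the most. Time passes only in rows, so rows that do not move let the fingers close. It gives the time, the measured TCP pose, the force, the opening and the grip force at its end, in the units of the state.
- get_obs(): the state, without advancing time (a new reading comes with each control period).
- snapshot(name): name is "scene" or "top"; returns (picture, depth): 384x512x3 uint8, blue, green, red; 384x512 float32, m along the optical axis (not along the pixel's ray), 0 where there is no reading.
- camera_model(name): a dict with "fx", "fy", "cx", "cy" (pixels), "k1" (the pictures are not rectified: a ray, as slopes to the right and down, at radius r is drawn at 1 + k1 r^2 times it, then the intrinsics apply), "world_to_cam" (4x4, takes a point from world to camera coordinates). Camera axes: x right, y down, z forward; pixel columns grow to the right and rows downward; lengths in m; the calibration is good to about 2 mm. A picture is of the moment at which its call begins. camera_model takes no time and is no camera call.
- close_job(): hands the job in; it is judged then, once.
The state is a dict: "clock": time; "joint_pos": joint angles; "qvel": joint speeds; "tau": joint torques, N m; "tool_pos": TCP position; "orientation": TCP orientation; "force": force on the tool from outside, world axes, zero at the start; "moment": the same for the moment, N m; "opening": finger opening in m; "gripper_force": force on a finger pad.
Only numpy, scipy, OpenCV 4.12 (cv2) and the standard library are available. Lean on these libraries where they do the work, as an engineer would, in place of code of your own. Each camera call takes 0.05 s, during which the arm holds its last target. There are 200 camera calls.

TASK

Push the walnut rail flat against the fence of the setting board while its square end is still well short of the scribed line, then slide it along the fence, without lifting it and keeping it pressed on the fence with about 5 N, until the square end meets the line, without running past it. Press gently: the fence is only pinned on and works loose above 10 N. Let go of the rail, and leave the tape measure, the tin and the try square where they are.

Things in the scene. Friction and masses are not known exactly. Their poses are not given: they have to be found in the camera images.
- rail: dark walnut rail blank on the board: 40 mm wide (x), 120 mm long (y), 36 mm high, about 0.16 kg, plus a stub tenon 14 x 20 x 26 mm on its +y end. Origin: centre of the underside of the 120 mm body; z up. Its square end is the -y end. Grip it across the 40 mm width, above the fence's height. Starts 60 to 110 mm short of the line, 1 to 6 cm off the fence, up to 0.15 rad askew.
- rail_end (a point): middle of the lower edge of the rail's square (tenon-less) end, at [0, -60, 0] mm in the rail's frame; this end must meet the line
- board: plywood setting board screwed to the bench, 150 mm (x) by 380 mm (y), 12 mm thick: its upper side is 12 mm above the bench. Origin: centre of its underside; z up, +x away from the robot towards the fence.
- fence: low wooden strip on the board along its far side: 18 mm thick, 360 mm long (y), 14 mm high above the board. Origin: middle of the lower edge of its working face (towards the robot), at [55, 0, 12] mm in the board's frame, same axes; +x presses the rail on it. Rail flat on it: rail origin at x = -20 mm. Rigid: half a mm more push is about 5 N; works loose above 10 N.
- line_strip: thin bright metal strip (0.4 mm, cannot be felt), 36 mm wide along y, laid across the board with one dark scribed line across its middle, square to the fence. Same axes as the board; the line is y = 0 of this frame, origin on the line at the foot of the fence's face. The rail starts on its +y side and slides to -y; nothing stops it. Its place along the board varies.
- tape_measure: tape measure, 37 x 85 x 66 mm, standing on the bench just left of the board; origin at the middle of its underside; leave alone
- stain_tin: small round tin, 75 mm across, 56 mm high, on the bench left of the board; origin at the middle of its underside; leave alone
- try_square: try square lying flat on the bench left of the board, nearer the robot, 115 x 205 x 17 mm; origin at the middle of its underside; leave alone

How it is judged (in metres and radians):
On the way, in this order (a step that is already met when the one before it is completed fails the run):
1. the rail is pressed flat on the fence (2 to 10 N) with its square end still more than 35 mm short of the line (contact force between rail and fence above 2 N and angle between the y axis of rail and the y axis of fence, either way round below 0.03 rad and y of rail_end in the frame of line_strip above 0.035 m), for 0.2 s.
2. the rail slides along the fence with 2 to 10 N on it, its square end 5 to 30 mm short of the line (contact force between rail and fence above 2 N and y of rail_end in the frame of line_strip between 0.005 and 0.03 m), for 0.1 s.
At the end, for the whole second after the job is handed in: the rail lies flat on the board, released and at rest, against the fence (gap at most 1.5 mm, parallel within 0.02 rad), its square end within 2.5 mm of the scribed line (y of rail_end in the frame of line_strip between -0.0025 and 0.0025 m and x of rail in the frame of fence above -0.0215 m and z of rail in the frame of fence below 0.002 m and angle between the y axis of rail and the y axis of fence, either way round below 0.02 rad and angle between rail's own z axis and vertical below 0.03 rad and linear speed of rail below 0.01 m/s); the robot touches nothing.
It fails at once if the rail is pressed on the fence with more than 10 N (contact force between rail and fence above 10 N).
It fails at once if the square end runs more than 5 mm past the line (y of rail_end in the frame of line_strip below -0.005 m).
It fails at once if the rail is lifted more than 6 mm off the board (z of rail in the frame of fence above 0.006 m).
It fails at once if the rail comes more than 3 mm off the fence when its end is within 30 mm of the line (y of rail_end in the frame of line_strip below 0.03 m and x of rail in the frame of fence below -0.023 m).
It fails at once if the tape measure, tin or try square is moved by more than 15 mm (distance of any of tape_measure, stain_tin, try_square from where it was at the start of the episode above 0.015 m).
It also fails if it takes over 66 s, if anything falls off the work surface, if the arm or the gripper's body presses on something with over 40 N, if the wrist force passes 120 N, or if a joint passes its speed limit or range.

## Working session

There is one attempt and no reset: what is moved stays moved. The work goes in short steps, Python scripts to look and compute and a tool call to move; the robot and the scene stay as the last step left them, time stands still between calls to the robot, and variables do not carry over. Pictures are saved under pics/ and viewed, at most 10 in all, crops included, and the job is handed in when it is done.

Besides the shell and the picture viewer there is one more tool, called after "Call:" by a JSON object that holds its "api" and its "payload", one argument or row to a line. play_rows: Moves the arm, as the interface text tells. Its arguments: {"type":"object","properties":{"deltas":{"type":"array","items":{"type":"array","items":{"type":"number","minimum":-1,"maximum":1}}},"gripper":{"type":"number"}},"required":["deltas"]}

```bash
mkdir -p pics
cat > h.py <<'E'
from plant import *
import numpy as np, cv2
def ray(name,px):
    c=camera_model(name);p=np.atleast_2d(np.array(px,float))
    d=np.c_[(p[:,0]-c["cx"])/c["fx"],(p[:,1]-c["cy"])/c["fy"]];u=d.copy()
    for _ in range(20): u=d/(1+c["k1"]*(u**2).sum(1,keepdims=True))
    M=np.array(c["world_to_cam"]);R,t=M[:3,:3],M[:3,3]
    return -R.T@t, np.c_[u,np.ones(len(u))]@R
def plane(name,px,z):
    o,d=ray(name,px); return o+d*((z-o[2])/d[:,2])[:,None]
def depthpts(name,px,D):
    o,d=ray(name,px);p=np.atleast_2d(px).astype(int)
    return o+d*D[p[:,1],p[:,0]][:,None]
E
python3 - <<'E'
from h import *
for n in("top","scene"):
    im,D=snapshot(n); cv2.imwrite(f"pics/{n}0.png",im); np.save(f"pics/{n}0.npy",D)
    c=camera_model(n);print(n,c["fx"],c["k1"],ray(n,[[256,192]]))
o=get_obs();print({k:np.round(v,3) for k,v in o.items()})
E
```

```text
top 431.3103004910836 -0.027444345411976424 (array([0.25620045, 0.05191151, 1.04376647]), array([[ 0.14549949,  0.01311178, -0.98941178]]))
scene 449.65876813962655 -0.039686317303263934 (array([-0.16105872, -0.66278224,  0.81470081]), array([[ 0.47761761,  0.59039242, -0.65100186]]))
{'clock': np.float64(0.1), 'joint_pos': array([ 9.1279e+01,  2.0588e+01,  6.3900e-01, -1.8000e-02, -7.0135e+01,
       -1.6505e+01]), 'qvel': array([ 0.109, -0.109,  0.244,  0.104, -0.014,  0.046]), 'tau': array([-0.0000e+00, -5.8417e+01,  2.9375e+01,  7.0150e+00,  1.0000e-02,
       -0.0000e+00]), 'tool_pos': array([0.177, 0.651, 0.245]), 'orientation': array([ 1.79914e+02, -8.00000e-03, -1.52320e+01]), 'force': array([ 0.393,  0.715, -0.549]), 'moment': array([ 0.026, -0.001,  0.024]), 'gripper_force': np.float64(0.0), 'opening': np.float64(0.088)}
```

View pics/top0.png

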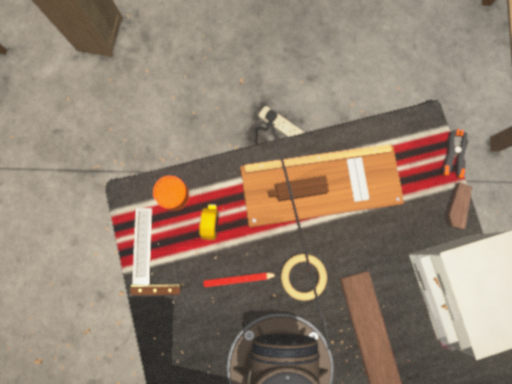

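View pics/scene0.png

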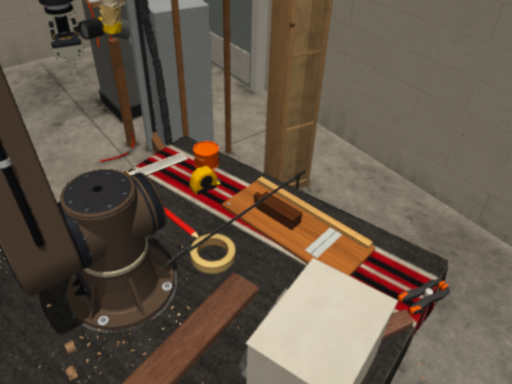

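The top view shows the board at cols 243–402, rows 148–225, with the fence along its upper edge. The rail lies at about (275–328, 187), its tenon to the left, and the bright strip is at about (358, 180). A thin dark cable crosses over the rail from (283,158) to (307,262), so I need its height.

Run:
```python
from h import *
im=cv2.imread("pics/top0.png");D=np.load("pics/top0.npy")
# cable candidates
px=[[284,162],[287,177],[291,195],[295,212],[299,228],[302,245],[306,260]]
for p in px:
    w=D[p[1]-1:p[1]+2,p[0]-3:p[0]+4]; i=np.argmin(np.where(w>0,w,9)); q=[p[0]-3+i%7,p[1]-1+i//7]
    print("cable",q,depthpts("top",[q],D).round(3))
Ds=np.load("pics/scene0.npy")
for p in [[301,176],[280,187],[250,203],[220,228],[190,250],[172,263]]:
    w=Ds[p[1]-3:p[1]+4,p[0]-2:p[0]+3]; i=np.argmin(np.where(w>0,w,9)); q=[p[0]-2+i%5,p[1]-3+i//5]
    print("cableS",q,depthpts("scene",[q],Ds).round(3))
for n,p in dict(board=[380,200],fence=[340,156],rail=[312,186],rail2=[280,191],tape=[209,222],tin=[170,192],strip=[357,175],bench=[250,250]).items(): print(n,depthpts("top",[p],D).round(3))
cr=im[130:240,230:420];cv2.imwrite("pics/c1.png",cv2.resize(cr,None,fx=4.2,fy=4.2,interpolation=cv2.INTER_CUBIC))
```

```text
cable [np.int64(283), np.int64(162)] [[0.473 0.004 0.06 ]]
cable [np.int64(287), np.int64(178)] [[ 0.434 -0.006  0.067]]
cable [np.int64(291), np.int64(195)] [[ 0.394 -0.015  0.072]]
cable [np.int64(296), np.int64(212)] [[ 0.355 -0.027  0.078]]
cable [np.int64(301), np.int64(229)] [[ 0.317 -0.038  0.079]]
cable [np.int64(303), np.int64(245)] [[ 0.282 -0.042  0.086]]
cable [np.int64(307), np.int64(261)] [[ 0.247 -0.051  0.088]]
cableS [np.int64(299), np.int64(174)] [[0.544 0.023 0.048]]
cableS [np.int64(278), np.int64(189)] [[ 0.444 -0.005  0.063]]
cableS [np.int64(251), np.int64(206)] [[ 0.339 -0.028  0.077]]
cableS [np.int64(219), np.int64(230)] [[ 0.222 -0.062  0.092]]
cableS [np.int64(188), np.int64(251)] [[ 0.129 -0.084  0.102]]
cableS [np.int64(170), np.int64(263)] [[ 0.079 -0.098  0.112]]
board [[ 0.397 -0.236  0.01 ]]
fence [[ 0.499 -0.135  0.026]]
rail [[ 0.42  -0.066  0.047]]
rail2 [[0.406 0.009 0.049]]
tape [[0.329 0.17  0.061]]
tin [[0.396 0.264 0.054]]
strip [[ 0.457 -0.18   0.011]]
bench [[0.269 0.076 0.   ]]
```

View pics/c1.png

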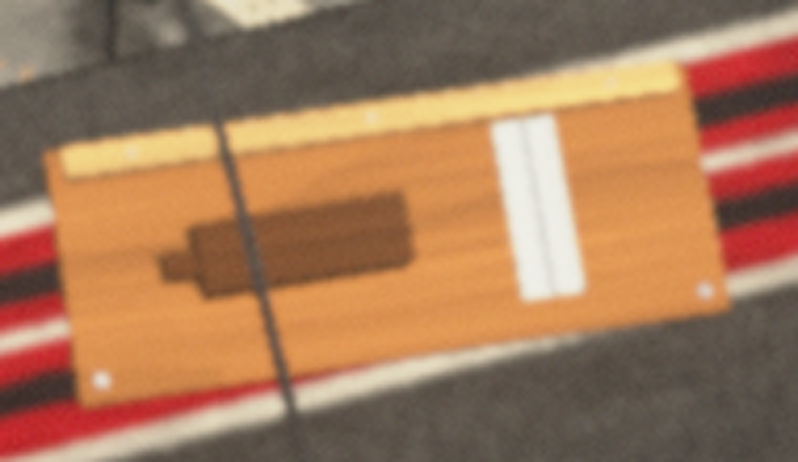

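The cable hangs at z≈0.06–0.08 over the tenon half of the rail. I'll grip nearer the square end, which keeps the gripper body (bottom about 0.095) clear of it. Next I'll measure the edges.

```bash
cat > m.py <<'E'
from h import *
def fitline(P):  # P Nx2 -> point, unit dir
    v=cv2.fitLine(P.astype(np.float32),cv2.DIST_HUBER,0,1e-4,1e-4).ravel();return v[2:],v[:2]
def measure():
    acc=[snapshot("top")[0].astype(float) for _ in range(4)];im=np.mean(acc,0).astype(np.uint8)
    S=6;x0,y0=225,130;cr=cv2.resize(im[y0:y0+110,x0:x0+200],None,fx=S,fy=S,interpolation=cv2.INTER_CUBIC)
    topx=lambda p:(np.array(p,float)+.5)/S-.5+[x0,y0]
    hsv=cv2.cvtColor(cr,cv2.COLOR_BGR2HSV);g=cr.astype(int)
    return im,cr,hsv,topx
def biggest(m):
    cs,_=cv2.findContours(m.astype(np.uint8),cv2.RETR_EXTERNAL,cv2.CHAIN_APPROX_NONE);return max(cs,key=cv2.contourArea)[:,0,:]
E
python3 - <<'E'
from m import *
im,cr,hsv,topx=measure()
for n,p in dict(fence=[340,156],board=[340,200],rail=[312,186],strip=[355,175],line=[358,180]).items():
    q=(np.array(p)-[225,130])*6;print(n,cr[q[1],q[0]],hsv[q[1],q[0]])
b,gc,r=[cr[...,i].astype(int) for i in range(3)]
strip=(b>150)
c=biggest(cv2.morphologyEx((strip).astype(np.uint8),cv2.MORPH_CLOSE,np.ones((15,15))))
W=plane("top",topx(c),0.0124)[:,:2];rs=cv2.minAreaRect((W*1000).astype(np.float32));print("strip",rs)
fen=(b>gc*0+85)&(r>190)&(b<160)&(gc>150)
F=biggest(fen);WF=plane("top",topx(F),0.026)[:,:2];print("fence",cv2.minAreaRect((WF*1000).astype(np.float32)))
rail=(r<140)&(r>b+25)&(hsv[...,1]>80)
m=cv2.morphologyEx(rail.astype(np.uint8),cv2.MORPH_OPEN,np.ones((5,5)))
R=biggest(cv2.morphologyEx(m,cv2.MORPH_CLOSE,np.ones((25,25))));WR=plane("top",topx(R),0.048)[:,:2];print("rail",cv2.minAreaRect((WR*1000).astype(np.float32)))
v=cr.copy()
for k in(c,F,R): cv2.polylines(v,[k.reshape(-1,1,2)],True,(255,0,255),1)
cv2.imwrite("pics/c2.png",v[:600,:][:, 100:900])
np.savez("pics/e.npz",c=W,F=WF,R=WR)
E
```

```text
fence [141 219 244] [ 23 108 244]
board [ 83 151 223] [ 15 160 223]
rail [ 52  85 132] [ 12 155 132]
strip [228 236 237] [ 27  10 237]
line [216 224 226] [ 24  11 226]
strip ((446.89422607421875, -180.73606872558594), (107.7474136352539, 39.037174224853516), 10.022047996520996)
fence ((455.8333435058594, -183.57989501953125), (136.1830596923828, 352.17431640625), 11.375126838684082)
rail ((401.20263671875, -28.891128540039062), (126.18253326416016, 124.0156021118164), 68.55070495605469)
```

View pics/c2.png

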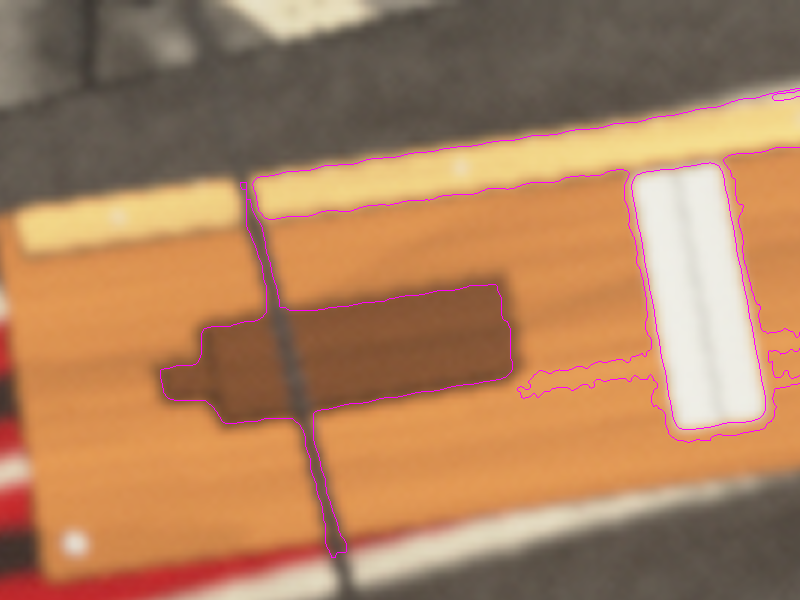

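The overlay shows clean edges: the fence's near edge runs from (270,218) to (625,170), and the rail's far top edge from (310,307) to (495,285). The rail's square end is at about (510,330), and the scribed line runs from (680,175) to (715,425). I'll fit lines to those segments.

```bash
cat >> m.py <<'E'
def edge(cr,topx,a,b,z,half=14,sign=None,dark=False):
    """subpixel edge along segment a-b (crop px): strongest gradient across it (or darkest point)"""
    a,b=np.array(a,float),np.array(b,float);t=(b-a)/np.linalg.norm(b-a);n=np.array([-t[1],t[0]])
    g=cv2.GaussianBlur(cr,(0,0),2).astype(np.float32).mean(2);s=np.arange(-half,half+.1,.5);P=[]
    for k in np.linspace(0,1,60):
        q=a+(b-a)*k+s[:,None]*n
        v=cv2.remap(g,q[:,0].astype(np.float32)[None],q[:,1].astype(np.float32)[None],cv2.INTER_LINEAR).ravel()
        w=v.max()-v if dark else np.abs(np.gradient(v))
        w=np.where(w>.5*w.max(),w,0)
        P.append(a+(b-a)*k+n*(w@s/w.sum()))
    W=plane("top",topx(np.array(P)),z)[:,:2]; p,d=fitline(W)
    r=(W-p)@np.array([-d[1],d[0]]); return p,d,np.std(r)
E
python3 - <<'E'
from m import *
im,cr,hsv,topx=measure()
o=lambda x,y:(x+100,y)
E={}
for n,a,b,z,k in [("fence",(280,216),(610,173),.026,0),("far",(320,307),(485,287),.048,0),("near",(320,408),(500,380),.012,0),("end",(499,295),(513,360),.048,0),("line",(680,190),(715,410),.0124,1)]:
    p,d,s=edge(cr,topx,o(*a),o(*b),z,dark=k,half=10); E[n]=(p,d)
    if abs(d[1])>abs(d[0]): ang=np.degrees(np.arctan2(-d[0]*np.sign(d[1]),abs(d[1])))
    else: ang=np.degrees(np.arctan2(d[1]*np.sign(d[0]),abs(d[0])))
    print(n,p.round(4),"yaw",round(ang,2),"std mm",round(s*1000,2))
yaw=np.arctan2(*( lambda d:(-d[0]*np.sign(d[1]),abs(d[1])))(E["fence"][1]));ex=np.array([np.cos(yaw),np.sin(yaw)]);ey=np.array([-ex[1],ex[0]])
lp,ld=E["line"];fp,fd=E["fence"];A=np.c_[ld,-fd];t=np.linalg.solve(A,fp-lp);O=lp+ld*t[0]
print("line_strip origin",O.round(4))
def rel(p):return np.array([(p-O)@ex,(p-O)@ey]).round(4)
for n in E: print(n,rel(E[n][0]))
# corner far/end
fa,fdd=E["far"];en,ed=E["end"];t=np.linalg.solve(np.c_[fdd,-ed],en-fa);C=fa+fdd*t[0];print("corner",C,rel(C))
E
```

```text
fence [ 0.484  -0.0758] yaw 9.51 std mm 0.23
far [ 0.4388 -0.0565] yaw 9.41 std mm 0.17
near [ 0.4021 -0.0668] yaw 10.77 std mm 0.1
end [ 0.425  -0.1001] yaw 11.45 std mm 0.15
line [ 0.4451 -0.1811] yaw 9.99 std mm 0.19
line_strip origin [ 0.5    -0.1714]
fence [0.     0.0969]
far [-0.0413  0.1234]
near [-0.0793  0.1194]
end [-0.0621  0.0827]
line [-0.0557 -0.0005]
corner [ 0.44536448 -0.09595036] [-0.0414  0.0834]
```

Call:
{"api": "play_rows", "payload": {
  "deltas": [
    [0.031, -0.05, 0, 0, 0, -0.036],
    [0.031, -0.05, 0, 0, 0, -0.036],
    [0.031, -0.05, 0, 0, 0, -0.036],
    [0.031, -0.05, 0, 0, 0, -0.036],
    [0.031, -0.05, 0, 0, 0, -0.036],
    [0.031, -0.05, 0, 0, 0, -0.036],
    [0.031, -0.05, 0, 0, 0, -0.036],
    [0.031, -0.05, 0, 0, 0, -0.036],
    [0.031, -0.05, 0, 0, 0, -0.036],
    [0.031, -0.05, 0, 0, 0, -0.036]
  ],
  "gripper": 1
}}

```text
clock: 1.5
tool_pos: [0.426, 0.2496, 0.2461]
orientation: [-179.9, 0.0, -80.3]
force: [1.6, 1.2, -0.4]
opening: 0.0878
gripper_force: 0.0
```

Call:
{"api": "play_rows", "payload": {
  "deltas": [
    [0, -0.047, -0.015, 0, 0, 0],
    [0, -0.047, -0.015, 0, 0, 0],
    [0, -0.047, -0.015, 0, 0, 0],
    [0, -0.047, -0.015, 0, 0, 0],
    [0, -0.047, -0.015, 0, 0, 0],
    [0, -0.047, -0.015, 0, 0, 0],
    [0, -0.047, -0.015, 0, 0, 0],
    [0, -0.047, -0.015, 0, 0, 0],
    [0, 0, 0, 0, 0, 0]
  ]
}}

```text
clock: 2.4
tool_pos: [0.4236, -0.0528, 0.1482]
orientation: [179.8, -0.0, -80.3]
force: [-1.7, 0.7, 0.4]
opening: 0.0877
gripper_force: 0.0
```

Call:
{"api": "play_rows", "payload": {
  "deltas": [
    [-0.0075, 0, -0.03, 0, 0, 0.001],
    [0, 0, -0.03, 0, 0, 0],
    [0, 0, -0.03, 0, 0, 0],
    [0, 0, -0.02, 0, 0, 0],
    [0, 0, -0.012, 0, 0, 0],
    [0, 0, 0, 0, 0, 0]
  ]
}}

```text
clock: 3.0
tool_pos: [0.4189, -0.0494, 0.0513]
orientation: [179.9, -0.0, -79.8]
force: [-0.9, 0.5, -0.2]
opening: 0.0874
gripper_force: 0.0
```

Run:
```python
from h import *
im=snapshot("scene")[0];cv2.imwrite("pics/s1.png",cv2.resize(im[120:300,160:420],None,fx=3,fy=3,interpolation=cv2.INTER_CUBIC))
o=get_obs();print(o["tool_pos"],o["orientation"],o["force"])
```

```text
[ 0.41941904 -0.04933129  0.05199499] [ 1.79962891e+02 -1.29660034e-02 -7.98232410e+01] [0.25745709 0.34058067 0.35411805]
```

View pics/s1.png

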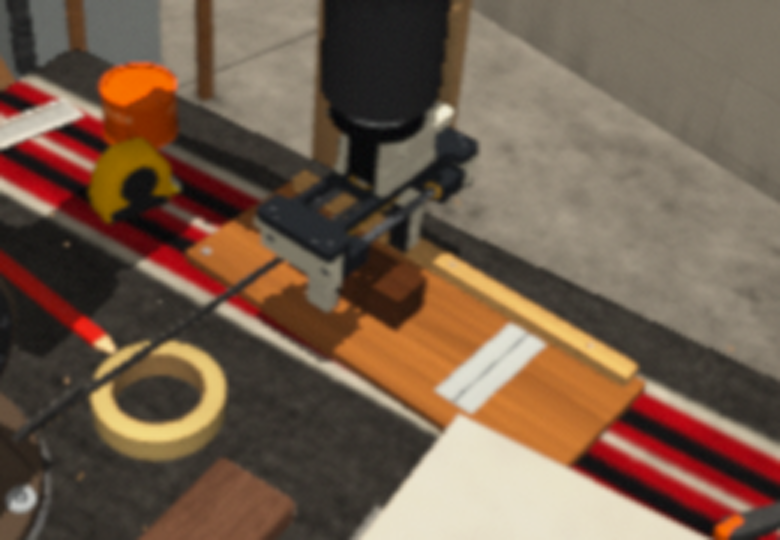

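The fingers straddle the rail: its square end is at (405,290) in the crop and the strip line runs from about (455,400) to (530,335). I'll lower 2.5 mm, trim the yaw and close.

Call:
{"api": "play_rows", "payload": {
  "deltas": [
    [0, 0, -0.003, 0, 0, -0.002],
    [0, 0, 0, 0, 0, 0]
  ]
}}

```text
clock: 3.25
tool_pos: [0.4198, -0.0493, 0.0501]
orientation: [-179.9, 0.0, -80.2]
force: [0.4, -0.0, -0.0]
opening: 0.0875
gripper_force: 0.0
```

Call:
{"api": "play_rows", "payload": {
  "deltas": [
    [0, 0, 0, 0, 0, 0],
    [0, 0, 0, 0, 0, 0],
    [0, 0, 0, 0, 0, 0],
    [0, 0, 0, 0, 0, 0],
    [0, 0, 0, 0, 0, 0],
    [0, 0, 0, 0, 0, 0],
    [0, 0, 0, 0, 0, 0],
    [0, 0, 0, 0, 0, 0]
  ],
  "gripper": -1
}}

```text
clock: 4.05
tool_pos: [0.4192, -0.0496, 0.0495]
orientation: [180.0, -0.0, -80.2]
force: [0.1, -1.0, 1.6]
opening: 0.0393
gripper_force: 29.8
```

Run:
```python
from h import *
P=[];F=[]
for _ in range(8):
    im=snapshot("scene")[0];o=get_obs();P.append(np.r_[o["tool_pos"],o["orientation"][2]]);F.append(np.r_[o["force"],o["moment"]])
print(np.mean(P,0).round(4),np.std(P,0).round(4));print(np.mean(F,0).round(2),np.std(F,0).round(2),o["opening"],o["gripper_force"])
im=np.mean([snapshot("top")[0].astype(float) for _ in range(4)],0).astype(np.uint8)
a=cv2.resize(im[130:240,225:425],None,fx=4,fy=4,interpolation=cv2.INTER_CUBIC);cv2.imwrite("pics/t2.png",a)
```

```text
[ 4.19200e-01 -4.96000e-02  4.95000e-02 -8.02106e+01] [0.    0.    0.    0.001]
[-0.63 -0.12  0.58  0.01  0.15 -0.02] [0.49 0.44 0.5  0.05 0.04 0.02] 0.0397794231000325 29.84009563922882
```

View pics/t2.png

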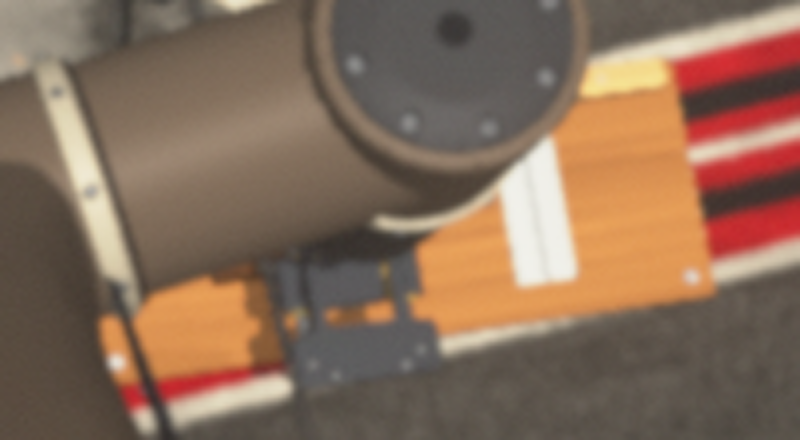

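Gripped: opening 40 mm, grip force 30 N. The top view is blocked by the arm, at (450,100), so I'll use force feedback and the scene camera. Now I approach the fence along board +x.

Call:
{"api": "play_rows", "payload": {
  "deltas": [
    [0.0068, 0.0012, 0, 0, 0, 0],
    [0.0068, 0.0012, 0, 0, 0, 0],
    [0.0068, 0.0012, 0, 0, 0, 0],
    [0.0068, 0.0012, 0, 0, 0, 0],
    [0.0068, 0.0012, 0, 0, 0, 0],
    [0.0068, 0.0012, 0, 0, 0, 0],
    [0, 0, 0, 0, 0, 0],
    [0, 0, 0, 0, 0, 0]
  ]
}}

```text
clock: 5.45
tool_pos: [0.4524, -0.0437, 0.0495]
orientation: [-180.0, 0.0, -80.2]
force: [1.0, -0.9, -0.3]
opening: 0.0395
gripper_force: 29.9
```

```bash
cat > f.py <<'E'
from h import *
def stat(n=8):
    F=[];P=[]
    for _ in range(n): snapshot("scene");o=get_obs();F.append(np.r_[o["force"],o["moment"]]);P.append(o["tool_pos"])
    F=np.mean(F,0);p=np.mean(P,0);y=np.radians(9.75);ex=np.array([np.cos(y),np.sin(y)]);ey=np.array([-ex[1],ex[0]])
    O=np.array([.5,-.1714]);d=p[:2]-O
    print("t",o["clock"],"F ex,ey,z",(F[:2]@ex).round(2),(F[:2]@ey).round(2),F[2].round(2),"M",F[3:].round(3),"tcp in line frame mm",(d@ex*1e3).round(2),(d@ey*1e3).round(2),"z",p[2].round(4),"yaw",o["orientation"][2].round(2),"op",o["opening"].round(4))
if __name__=="__main__": stat()
E
python3 f.py
```

```text
Traceback (most recent call last):
  File "f.py", line 8, in <module>
    if __name__=="__main__": stat()
                             ~~~~^^
  File "f.py", line 7, in stat
    print("t",o["clock"],"F ex,ey,z",(F[:2]@ex).round(2),(F[:2]@ey).round(2),F[2].round(2),"M",F[3:].round(3),"tcp in line frame mm",(d@ex*1e3).round(2),(d@ey*1e3).round(2),"z",p[2].round(4),"yaw",o["orientation"][2].round(2),"op",o["opening"].round(4))
                                                                                                                                                                                                                                       ^^^^^^^^^^^^^^^^^^
AttributeError: 'float' object has no attribute 'round'
```

Call:
{"api": "play_rows", "payload": {
  "deltas": [
    [0.00185, 0.0003, 0, 0, 0, 0],
    [0.00185, 0.0003, 0, 0, 0, 0],
    [0, 0, 0, 0, 0, 0]
  ]
}}

```text
clock: 6.15
tool_pos: [0.4532, -0.0438, 0.0494]
orientation: [179.8, -0.0, -80.2]
force: [-6.9, 0.8, 7.6]
opening: 0.0396
gripper_force: 29.9
```

```bash
sed -i 's/\["opening"\].round(4)/["opening"]/' f.py; python3 f.py
```

```text
t 6.55 F ex,ey,z -5.61 1.66 6.55 M [0.37  2.36  0.003] tcp in line frame mm -24.54 133.69 z 0.0494 yaw -80.23 op 0.039869148145640645
```

Run:
```python
from h import *
im=np.mean([snapshot("scene")[0].astype(float) for _ in range(3)],0).astype(np.uint8)
cv2.imwrite("pics/s2full.png",im)
cv2.imwrite("pics/s2.png",cv2.resize(im[170:250,250:380],None,fx=6,fy=6,interpolation=cv2.INTER_CUBIC))
```

```text
(no output)
```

View pics/s2.png

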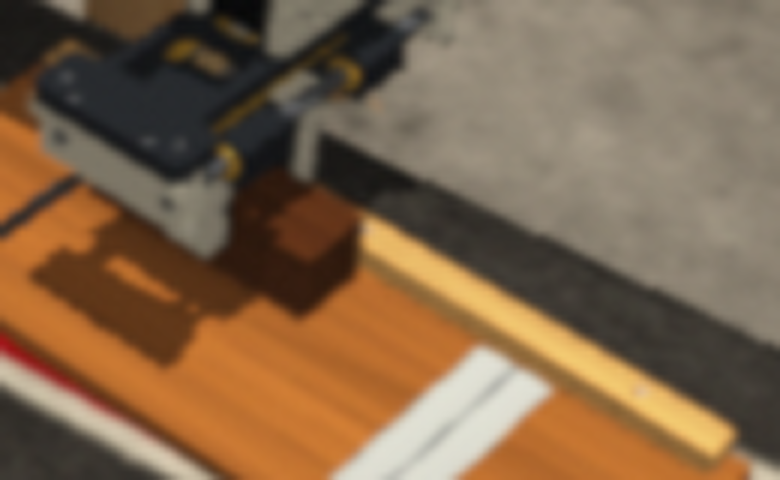

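The rail's square end is at crop (300–360, 225–318), and its far edge at (358,275) looks in contact with the fence face, or nearly so. I'll check numerically from the scene view.

```bash
python3 - <<'E'
from h import *
q=lambda a:(np.array(a,float)+.5)/6-.5+[250,170]
y=np.radians(9.75);ex=np.array([np.cos(y),np.sin(y)]);ey=np.array([-ex[1],ex[0]]);O=np.array([.5,-.1714])
def r(n,a,z):
    P=plane("scene",q(a),z)[:,:2]-O;print(n,np.c_[P@ex,P@ey].round(4).tolist())
r("fence base",[[550,375],[640,425],[712,466]],.012)
r("fence topnear",[[400,270],[550,357],[712,452]],.026)
r("rail low corners",[[302,318],[358,275]],.012)
r("rail top corners",[[300,260],[362,220]],.048)
r("line",[[515,370],[400,470]],.0124)
E
python3 f.py
```

```text
fence base [[0.0049, -0.0108], [0.0069, -0.0537], [0.0079, -0.0872]]
fence topnear [[-0.0008, 0.0646], [0.0006, -0.0112], [0.0015, -0.0881]]
rail low corners [[-0.0408, 0.0845], [-0.003, 0.0836]]
rail top corners [[-0.0455, 0.086], [-0.0078, 0.0825]]
line [[-0.0033, 0.0012], [-0.0819, 0.0021]]
t 7.1 F ex,ey,z -5.26 1.82 6.78 M [0.34  2.328 0.013] tcp in line frame mm -24.53 133.69 z 0.0494 yaw -80.23 op 0.04036482834004343
```

The rail seems still about 4–5 mm off the fence, so this contact (back and up) may be something else. A white/black object sits beyond the fence at top-view (283,122), so I'll check its height from the first depth image.

Run:
```python
from h import *
D=np.load("pics/top0.npy")
g=np.array([[u,v] for v in range(100,162,2) for u in range(245,335,2)])
P=depthpts("top",g,D);k=(P[:,2]>.035)&(D[g[:,1],g[:,0]]>0)
for p,q in zip(g[k],P[k]): print(p,q.round(3),end=";")
print()
for u,v in [(283,122),(292,130),(265,112),(268,130),(263,140),(275,150)]: print(u,v,depthpts("top",[[u,v]],D).round(3))
D=np.load("pics/scene0.npy")
v,u=np.mgrid[120:200:1,230:360:1];g=np.c_[u.ravel(),v.ravel()];P=depthpts("scene",g,D)
k=(P[:,2]>.052)&(P[:,0]<.62)&(P[:,0]>.35)&(abs(P[:,1])<.2)
for p,q in zip(g[k][::3],P[k][::3]): print(p,q.round(3),end=";")
```

```text
[269 122] [0.577 0.039 0.036];[271 122] [0.576 0.034 0.039];[271 124] [0.57  0.034 0.04 ];[271 126] [0.566 0.034 0.038];[273 126] [0.565 0.029 0.041];[273 128] [0.559 0.029 0.045];[273 130] [0.554 0.029 0.045];[275 130] [0.555 0.024 0.041];[273 132] [0.549 0.029 0.044];[275 132] [0.55  0.024 0.042];[275 134] [0.543 0.024 0.049];[275 136] [0.538 0.024 0.051];[277 136] [0.539 0.019 0.048];[275 138] [0.533 0.024 0.051];[277 138] [0.533 0.019 0.05 ];[275 140] [0.529 0.023 0.047];[277 140] [0.527 0.019 0.053];[277 142] [0.524 0.019 0.049];[277 144] [0.518 0.019 0.051];[279 144] [0.518 0.014 0.052];[277 146] [0.514 0.018 0.048];[279 146] [0.514 0.014 0.048];[279 148] [0.508 0.014 0.053];[279 150] [0.502 0.014 0.057];[279 152] [0.499 0.013 0.052];[281 152] [0.499 0.009 0.052];[279 154] [0.493 0.013 0.054];[281 154] [0.493 0.009 0.056];[281 156] [0.489 0.009 0.053];[281 158] [0.483 0.009 0.058];[283 158] [0.484 0.004 0.055];[281 160] [0.478 0.009 0.059];[283 160] [0.478 0.004 0.058];
283 122 [[ 0.86  -0.037 -0.851]]
292 130 [[ 0.826 -0.079 -0.86 ]]
265 112 [[ 0.909  0.046 -0.86 ]]
268 130 [[
[... 529 characters left out ...]
0.062];[280 188] [ 0.452 -0.003  0.061];[276 189] [ 0.439 -0.003  0.064];[279 189] [ 0.449 -0.004  0.06 ];[276 190] [ 0.438 -0.004  0.062];[272 191] [ 0.425 -0.003  0.064];[275 191] [ 0.432 -0.008  0.064];[271 192] [ 0.42  -0.005  0.065];[274 192] [ 0.427 -0.009  0.064];[271 193] [ 0.413 -0.014  0.071];[274 193] [ 0.428 -0.009  0.06 ];[270 194] [ 0.413 -0.01   0.065];[267 195] [ 0.399 -0.015  0.073];[270 195] [ 0.411 -0.012  0.064];[266 196] [ 0.396 -0.015  0.07 ];[269 196] [ 0.406 -0.015  0.065];[265 197] [ 0.391 -0.017  0.072];[268 197] [ 0.401 -0.017  0.067];[264 198] [ 0.387 -0.018  0.071];[267 198] [ 0.396 -0.019  0.067];[263 199] [ 0.381 -0.021  0.073];[271 199] [ 0.412 -0.016  0.053];
```

Run:
```python
from h import *
im,D=snapshot("top");_,Ds=snapshot("scene");o=get_obs();print(o["joint_pos"].round(1),o["tau"].round(2),o["tool_pos"].round(4))
np.save("pics/t3.npy",D);np.save("pics/s3.npy",Ds);cv2.imwrite("pics/t3.png",im)
for v in range(200,262,6):
    row=[]
    for u in range(235,312):
        q=depthpts("top",[[u,v]],D)[0]
        if .03<q[2]<.13: row.append((u,*q.round(3)))
    print(v,[tuple(map(float,r)) for r in row[::2]])
v,u=np.mgrid[170:270,160:330];g=np.c_[u.ravel(),v.ravel()];P=depthpts("scene",g,Ds)
k=(P[:,2]>.05)&(P[:,2]<.2)&(P[:,0]<.42)&(P[:,0]>.1)&(P[:,1]<.1)
for p,q in list(zip(g[k],P[k]))[::12]: print(p,q.round(3),end=";")
```

```text
[ 19.4  13.6 -40.4  -0.  -36.2  -9.6] [-1.300e-01 -3.605e+01  2.054e+01  5.010e+00  2.160e+00 -2.000e-02] [ 0.4532 -0.0438  0.0494]
200 [(291.0, 0.384, -0.016, 0.067), (293.0, 0.383, -0.02, 0.069)]
206 [(293.0, 0.37, -0.02, 0.069), (295.0, 0.364, -0.021, 0.115)]
212 [(294.0, 0.356, -0.022, 0.072), (296.0, 0.356, -0.027, 0.073)]
218 [(296.0, 0.342, -0.027, 0.077), (298.0, 0.342, -0.031, 0.075)]
224 [(297.0, 0.328, -0.029, 0.077), (299.0, 0.329, -0.034, 0.074)]
230 [(299.0, 0.315, -0.034, 0.079), (301.0, 0.315, -0.038, 0.08)]
236 [(300.0, 0.302, -0.036, 0.075), (302.0, 0.301, -0.04, 0.084)]
242 [(302.0, 0.288, -0.04, 0.084), (304.0, 0.288, -0.045, 0.082)]
248 [(303.0, 0.275, -0.043, 0.083), (305.0, 0.275, -0.047, 0.083)]
254 [(305.0, 0.262, -0.047, 0.083), (307.0, 0.262, -0.051, 0.086)]
260 [(306.0, 0.249, -0.049, 0.085), (308.0, 0.249, -0.053, 0.091)]
[276 174] [ 0.415 -0.026  0.139];[277 176] [ 0.413 -0.032  0.138];[273 178] [ 0.398 -0.035  0.141];[271 179] [ 0.393 -0.034  0.139];[263 180] [ 0.375 -0.025  0.139];[275 180] [ 0.414 -0.024  0.12 ];[266 181] [ 0.378 -0.033  0.14 ];[278 1
[... 2825 characters left out ...]
0.114];[184 250] [ 0.119 -0.086  0.114];[184 251] [ 0.119 -0.086  0.111];[185 252] [ 0.12  -0.087  0.107];[185 253] [ 0.121 -0.086  0.103];[186 254] [ 0.122 -0.087  0.1  ];[180 256] [ 0.106 -0.092  0.109];[178 259] [ 0.1   -0.092  0.104];[311 261] [ 0.262 -0.306  0.188];[313 262] [ 0.265 -0.309  0.186];[313 263] [ 0.261 -0.312  0.19 ];[310 264] [ 0.255 -0.311  0.189];[322 264] [ 0.273 -0.323  0.188];[316 265] [ 0.262 -0.319  0.19 ];[307 266] [ 0.247 -0.311  0.189];[319 266] [ 0.266 -0.323  0.188];[308 267] [ 0.248 -0.313  0.188];[321 267] [ 0.267 -0.327  0.188];[308 268] [ 0.245 -0.316  0.19 ];[320 268] [ 0.263 -0.328  0.189];[307 269] [ 0.244 -0.315  0.188];[319 269] [ 0.262 -0.328  0.187];
```

Run:
```python
import cv2;im=cv2.imread("pics/t3.png");cv2.imwrite("pics/t3b.png",cv2.resize(im[130:280,200:380],None,fx=4,fy=4,interpolation=cv2.INTER_CUBIC))
```

```text
(no output)
```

View pics/t3b.png

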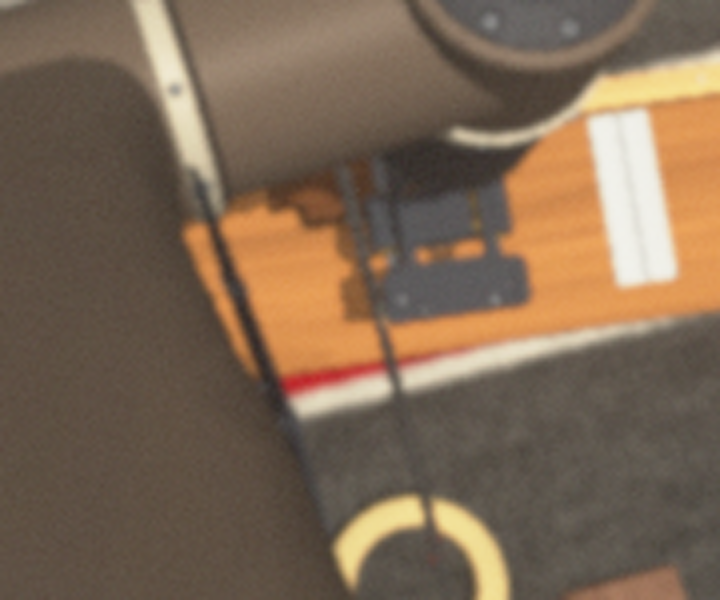

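The cable hasn't moved and stays about 20 mm below the gripper corner, so it isn't the obstacle. The contact is therefore either rail on fence or far fingertip on fence edge. To tell them apart I'll back off 2 mm, raise 2.5 mm (inside the 6 mm limit) and approach again.

Call:
{"api": "play_rows", "payload": {
  "deltas": [
    [-0.0028, -0.0005, 0, 0, 0, 0],
    [0, 0, 0.003, 0, 0, 0],
    [0, 0, 0, 0, 0, 0]
  ]
}}

```text
clock: 7.5
tool_pos: [0.453, -0.0436, 0.0522]
orientation: [-180.0, 0.0, -80.2]
force: [0.0, 0.4, -1.9]
opening: 0.0399
gripper_force: 29.8
```

```bash
python3 f.py
```

```text
t 7.9 F ex,ey,z -0.21 -0.01 -2.06 M [ 0.05  -0.027 -0.002] tcp in line frame mm -24.88 133.89 z 0.052 yaw -80.21 op 0.039820341875560286
```

Call:
{"api": "play_rows", "payload": {
  "deltas": [
    [0.0012, 0.0002, 0, 0, 0, 0],
    [0.0012, 0.0002, 0, 0, 0, 0],
    [0, 0, 0, 0, 0, 0]
  ]
}}

```text
clock: 8.2
tool_pos: [0.4548, -0.0433, 0.052]
orientation: [-180.0, 0.0, -80.2]
force: [0.6, 0.0, -2.4]
opening: 0.0397
gripper_force: 29.9
```

```bash
python3 f.py
```

```text
t 8.6 F ex,ey,z 0.02 -0.27 -2.05 M [ 0.067 -0.023 -0.008] tcp in line frame mm -23.07 133.86 z 0.052 yaw -80.21 op 0.040182445142597764
```

Raised, the hand passes the old contact point without force, so a fingertip was catching on the fence edge. I'll regrip higher: open a little so the rail settles on the board, go up 1 mm, and close again.

Call:
{"api": "play_rows", "payload": {
  "deltas": [
    [-0.002, -0.0004, 0, 0, 0, 0],
    [0, 0, 0, 0, 0, 0],
    [0, 0, 0, 0, 0, 0]
  ]
}}

```text
clock: 8.9
tool_pos: [0.4529, -0.0437, 0.052]
orientation: [180.0, -0.0, -80.2]
force: [0.8, -0.4, -1.9]
opening: 0.0395
gripper_force: 29.9
```

Call:
{"api": "play_rows", "payload": {
  "deltas": [
    [0, 0, 0, 0, 0, 0],
    [0, 0, 0, 0, 0, 0],
    [0, 0, 0.0012, 0, 0, 0],
    [0, 0, 0, 0, 0, 0],
    [0, 0, 0, 0, 0, 0]
  ],
  "gripper": 0.1
}}

```text
clock: 9.4
tool_pos: [0.4531, -0.0437, 0.053]
orientation: [-180.0, 0.0, -80.2]
force: [-0.1, -0.4, 0.6]
opening: 0.0479
gripper_force: 0.0
```

Call:
{"api": "play_rows", "payload": {
  "deltas": [
    [0, 0, 0, 0, 0, 0],
    [0, 0, 0, 0, 0, 0],
    [0, 0, 0, 0, 0, 0],
    [0, 0, 0, 0, 0, 0],
    [0, 0, 0, 0, 0, 0]
  ],
  "gripper": -1
}}

```text
clock: 9.9
tool_pos: [0.453, -0.0437, 0.0529]
orientation: [180.0, 0.0, -80.2]
force: [-0.3, -0.1, -0.3]
opening: 0.0394
gripper_force: 29.8
```

```bash
python3 f.py
```

```text
t 10.3 F ex,ey,z -0.02 -0.03 1.05 M [ 0.075  0.098 -0.036] tcp in line frame mm -24.72 133.82 z 0.0529 yaw -80.21 op 0.03925974652992928
```

Call:
{"api": "play_rows", "payload": {
  "deltas": [
    [0.0012, 0.0002, 0, 0, 0, 0],
    [0.0006, 0.0001, 0, 0, 0, 0],
    [0, 0, 0, 0, 0, 0]
  ]
}}

```text
clock: 10.6
tool_pos: [0.4531, -0.0437, 0.0529]
orientation: [179.9, -0.0, -80.2]
force: [-5.9, 2.2, 9.3]
opening: 0.0395
gripper_force: 29.8
```

```bash
python3 f.py
```

```text
t 11.0 F ex,ey,z -5.76 3.1 8.54 M [0.739 2.171 0.028] tcp in line frame mm -24.59 133.8 z 0.0529 yaw -80.22 op 0.03949529422015785
```

The fingertip explanation is out: I get the same stop with the fingers higher, so the rail's lower edge is catching on something low on the board. I'll see how much lift frees it.

Call:
{"api": "play_rows", "payload": {
  "deltas": [
    [0, 0, 0.0005, 0, 0, 0],
    [0, 0, 0, 0, 0, 0]
  ]
}}

```text
clock: 11.2
tool_pos: [0.4545, -0.0434, 0.0532]
orientation: [-180.0, 0.0, -80.2]
force: [0.2, -0.3, -2.0]
opening: 0.0398
gripper_force: 29.8
```

```bash
python3 -c "
from f import *
stat(6)"
```

```text
t 11.5 F ex,ey,z 0.26 -0.02 -1.98 M [ 0.057 -0.036 -0.006] tcp in line frame mm -23.18 133.82 z 0.0532 yaw -80.21 op 0.03972236030650966
```

Call:
{"api": "play_rows", "payload": {
  "deltas": [
    [0, 0, 0.0005, 0, 0, 0],
    [0, 0, 0, 0, 0, 0]
  ]
}}

```text
clock: 11.7
tool_pos: [0.4545, -0.0434, 0.0537]
orientation: [-180.0, 0.0, -80.2]
force: [0.1, 0.9, -0.4]
opening: 0.0397
gripper_force: 29.8
```

```bash
python3 -c "
from f import *
stat(6)"
```

```text
t 12.0 F ex,ey,z -0.49 -0.22 -2.01 M [ 0.064 -0.032  0.015] tcp in line frame mm -23.22 133.82 z 0.0537 yaw -80.21 op 0.03991005273034069
```

It frees with just 0.3 mm of lift. That was plain friction jamming (5.8 N drag with 8.5 N down), not an obstacle. I'll let the gripper carry the rail's weight a few tenths of a mm up, well inside the 6 mm limit, and continue to the fence.

Call:
{"api": "play_rows", "payload": {
  "deltas": [
    [0.0012, 0.0002, -0.0003, 0, 0, 0],
    [0.0009, 0.0002, 0, 0, 0, 0],
    [0, 0, 0, 0, 0, 0]
  ]
}}

```text
clock: 12.3
tool_pos: [0.4563, -0.0431, 0.0535]
orientation: [-180.0, 0.0, -80.2]
force: [-0.3, 0.3, -1.7]
opening: 0.04
gripper_force: 29.8
```

```bash
python3 -c "
from f import *
stat(6)"
```

```text
t 12.6 F ex,ey,z -0.17 -0.08 -1.69 M [ 0.077 -0.022  0.016] tcp in line frame mm -21.53 133.86 z 0.0535 yaw -80.21 op 0.03959310838496131
```

Still free at −21.5. Now 0.5 mm steps.

Call:
{"api": "play_rows", "payload": {
  "deltas": [
    [0.0006, 0.0001, 0, 0, 0, 0],
    [0, 0, 0, 0, 0, 0]
  ]
}}

```text
clock: 12.8
tool_pos: [0.4567, -0.043, 0.0535]
orientation: [-180.0, -0.0, -80.2]
force: [-0.4, -0.1, -1.6]
opening: 0.0397
gripper_force: 29.8
```

Call:
{"api": "play_rows", "payload": {
  "deltas": [
    [0.0006, 0.0001, 0, 0, 0, 0],
    [0, 0, 0, 0, 0, 0]
  ]
}}

```text
clock: 13.0
tool_pos: [0.4572, -0.0429, 0.0535]
orientation: [-180.0, 0.0, -80.2]
force: [0.2, -0.8, -2.1]
opening: 0.0398
gripper_force: 29.8
```

```bash
python3 -c "
from f import *
stat(6)"
```

```text
t 13.3 F ex,ey,z 0.15 -0.37 -1.74 M [ 0.059 -0.03  -0.007] tcp in line frame mm -20.56 133.84 z 0.0535 yaw -80.21 op 0.039731507848049255
```

Call:
{"api": "play_rows", "payload": {
  "deltas": [
    [0.0006, 0.0001, 0, 0, 0, 0],
    [0, 0, 0, 0, 0, 0],
    [0, 0, 0, 0, 0, 0]
  ]
}}

```text
clock: 13.6
tool_pos: [0.4573, -0.0429, 0.0534]
orientation: [180.0, -0.0, -80.2]
force: [-1.1, 0.5, -1.2]
opening: 0.0396
gripper_force: 29.8
```

```bash
python3 -c "
from f import *
stat(4)"
```

```text
t 13.8 F ex,ey,z -0.92 0.47 -1.53 M [ 0.14   0.307 -0.039] tcp in line frame mm -20.24 133.83 z 0.0534 yaw -80.21 op 0.03958174173688369
```

Call:
{"api": "play_rows", "payload": {
  "deltas": [
    [0.0005, 0.0001, 0, 0, 0, 0],
    [0, 0, 0, 0, 0, 0],
    [0, 0, 0, 0, 0, 0]
  ]
}}

```text
clock: 14.1
tool_pos: [0.4575, -0.0429, 0.0533]
orientation: [180.0, 0.0, -80.2]
force: [-2.5, 0.9, -0.4]
opening: 0.0397
gripper_force: 29.8
```

```bash
python3 -c "
from f import *
stat(4)"
```

```text
t 14.3 F ex,ey,z -3.45 1.62 -1.24 M [ 0.376  1.291 -0.107] tcp in line frame mm -20.11 133.84 z 0.0534 yaw -80.22 op 0.039716666540414634
```

Contact is at TCP x = −20.2 mm, as vision predicted. The Mz says the square end touches first, so I'll trim yaw by −0.25° and press slightly more.

Call:
{"api": "play_rows", "payload": {
  "deltas": [
    [0.0002, 0, 0, 0, 0, -0.0014],
    [0, 0, 0, 0, 0, 0],
    [0, 0, 0, 0, 0, 0]
  ]
}}

```text
clock: 14.6
tool_pos: [0.4578, -0.0428, 0.0534]
orientation: [180.0, 0.0, -80.5]
force: [-5.3, 1.3, 0.6]
opening: 0.04
gripper_force: 29.8
```

```bash
python3 -c "
from f import *
stat(8)"
```

```text
t 15.0 F ex,ey,z -4.65 2.33 -0.4 M [ 0.692  1.792 -0.155] tcp in line frame mm -19.87 133.83 z 0.0534 yaw -80.47 op 0.03969262265881586
```

Call:
{"api": "play_rows", "payload": {
  "deltas": [
    [0.0001, 0, 0, 0, 0, -0.002],
    [0, 0, 0, 0, 0, 0],
    [0, 0, 0, 0, 0, 0]
  ]
}}

```text
clock: 15.3
tool_pos: [0.458, -0.0428, 0.0534]
orientation: [180.0, 0.0, -80.8]
force: [-4.3, 1.5, -1.7]
opening: 0.0401
gripper_force: 29.8
```

```bash
python3 -c "
from f import *
stat(8)"
```

```text
t 15.7 F ex,ey,z -4.39 2.57 -1.22 M [ 0.758  1.761 -0.163] tcp in line frame mm -19.61 133.82 z 0.0534 yaw -80.83 op 0.03968402249943394
```

Call:
{"api": "play_rows", "payload": {
  "deltas": [
    [0.0003, 0.0001, 0, 0, 0, -0.003],
    [0, 0, 0, 0, 0, 0],
    [0, 0, 0, 0, 0, 0]
  ]
}}

```text
clock: 16.0
tool_pos: [0.4582, -0.0428, 0.0534]
orientation: [180.0, -0.0, -81.3]
force: [-5.1, 2.2, -1.4]
opening: 0.0401
gripper_force: 30.0
```

```bash
python3 -c "
from f import *
stat(8)"
```

```text
t 16.4 F ex,ey,z -4.96 2.4 -1.33 M [0.661 1.849 0.263] tcp in line frame mm -19.47 133.8 z 0.0534 yaw -81.32 op 0.04004033714458337
```

The moment flipped, so flat contact lies between these two yaws. Turn back +0.2°.

Call:
{"api": "play_rows", "payload": {
  "deltas": [
    [0, 0, 0, 0, 0, 0.0011],
    [0, 0, 0, 0, 0, 0],
    [0, 0, 0, 0, 0, 0]
  ]
}}

```text
clock: 16.7
tool_pos: [0.4582, -0.0428, 0.0534]
orientation: [180.0, -0.0, -81.2]
force: [-4.2, 1.7, -1.3]
opening: 0.0399
gripper_force: 29.9
```

```bash
python3 -c "
from f import *
stat(8)"
```

```text
t 17.1 F ex,ey,z -4.42 2.16 -1.07 M [0.633 1.809 0.054] tcp in line frame mm -19.47 133.8 z 0.0534 yaw -81.15 op 0.039602663574922904
```

Flat and about 4.4 N. Now the slide, first a short one to check the direction.

Call:
{"api": "play_rows", "payload": {
  "deltas": [
    [0.0004, -0.0025, 0, 0, 0, 0],
    [0.0004, -0.0025, 0, 0, 0, 0],
    [0.0004, -0.0025, 0, 0, 0, 0],
    [0.0004, -0.0025, 0, 0, 0, 0],
    [0, 0, 0, 0, 0, 0]
  ]
}}

```text
clock: 17.6
tool_pos: [0.4596, -0.051, 0.0534]
orientation: [180.0, -0.0, -81.2]
force: [-3.6, -0.2, -3.0]
opening: 0.0397
gripper_force: 29.9
```

```bash
python3 -c "
from f import *
stat(6)"
```

```text
t 17.9 F ex,ey,z -3.87 -0.5 -2.73 M [-0.424  1.402  0.034] tcp in line frame mm -19.44 125.55 z 0.0534 yaw -81.16 op 0.039647629769876735
```

Call:
{"api": "play_rows", "payload": {
  "deltas": [
    [0.00055, -0.0031, 0, 0, 0, 0],
    [0.00053, -0.0031, 0, 0, 0, 0],
    [0.00053, -0.0031, 0, 0, 0, 0],
    [0.00053, -0.0031, 0, 0, 0, 0],
    [0.00053, -0.0031, 0, 0, 0, 0],
    [0.00053, -0.0031, 0, 0, 0, 0],
    [0, 0, 0, 0, 0, 0]
  ]
}}

```text
clock: 18.6
tool_pos: [0.4622, -0.0657, 0.0534]
orientation: [180.0, 0.0, -81.2]
force: [-4.1, 0.2, -2.8]
opening: 0.0397
gripper_force: 29.9
```

```bash
python3 -c "
from f import *
stat(6)"
```

```text
t 18.9 F ex,ey,z -4.14 -0.27 -2.74 M [-0.332  1.556  0.043] tcp in line frame mm -19.37 110.58 z 0.0534 yaw -81.16 op 0.03965770661061771
```

Call:
{"api": "play_rows", "payload": {
  "deltas": [
    [0.00053, -0.0031, 0, 0, 0, 0],
    [0.00053, -0.0031, 0, 0, 0, 0],
    [0.00053, -0.0031, 0, 0, 0, 0],
    [0.00053, -0.0031, 0, 0, 0, 0],
    [0.00053, -0.0031, 0, 0, 0, 0],
    [0.00053, -0.0031, 0, 0, 0, 0],
    [0.00053, -0.0031, 0, 0, 0, 0],
    [0.00053, -0.0031, 0, 0, 0, 0],
    [0, 0, 0, 0, 0, 0]
  ]
}}

```text
clock: 19.8
tool_pos: [0.4657, -0.0855, 0.0535]
orientation: [180.0, 0.0, -81.2]
force: [-4.2, 0.3, -2.5]
opening: 0.04
gripper_force: 29.9
```

```bash
python3 -c "
from f import *
stat(6)"
```

```text
t 20.1 F ex,ey,z -4.42 -0.22 -2.87 M [-0.269  1.521  0.044] tcp in line frame mm -19.27 90.5 z 0.0535 yaw -81.16 op 0.03967374807124385
```

Call:
{"api": "play_rows", "payload": {
  "deltas": [
    [0.00053, -0.0031, 0, 0, 0, 0],
    [0.00053, -0.0031, 0, 0, 0, 0],
    [0.00053, -0.0031, 0, 0, 0, 0],
    [0.00053, -0.0031, 0, 0, 0, 0],
    [0.00053, -0.0031, 0, 0, 0, 0],
    [0.00053, -0.0031, 0, 0, 0, 0],
    [0.00053, -0.0031, 0, 0, 0, 0],
    [0.00053, -0.0031, 0, 0, 0, 0],
    [0.0001, 0, 0, 0, 0, 0],
    [0, 0, 0, 0, 0, 0]
  ]
}}

```text
clock: 21.1
tool_pos: [0.4692, -0.1054, 0.0535]
orientation: [-180.0, -0.0, -81.2]
force: [-4.7, -2.0, -2.0]
opening: 0.0399
gripper_force: 29.9
```

```bash
python3 -c "
from f import *
stat(6)
im=np.mean([snapshot('scene')[0].astype(float) for _ in range(4)],0).astype(np.uint8)
cv2.imwrite('pics/s5f.png',im)
cv2.imwrite('pics/s5.png',cv2.resize(im[190:270,270:370],None,fx=7,fy=7,interpolation=cv2.INTER_CUBIC))"
```

```text
t 21.4 F ex,ey,z -3.99 -1.27 -1.99 M [-0.511  1.483  0.044] tcp in line frame mm -19.18 70.31 z 0.0535 yaw -81.16 op 0.03999825664437298
```

View pics/s5.png

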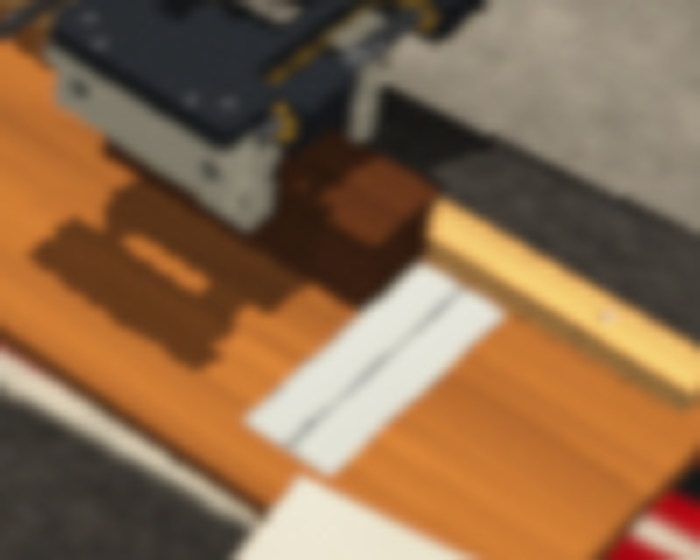

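The end's lower edge, from (358,305) to (428,255), is just short of the strip's near edge. That puts it about 20 mm from the line, matching the TCP reckoning. Next I'll slide 12 mm and then measure the dark end against the bright strip.

Call:
{"api": "play_rows", "payload": {
  "deltas": [
    [0.0005, -0.003, 0, 0, 0, 0],
    [0.0005, -0.003, 0, 0, 0, 0],
    [0.0005, -0.003, 0, 0, 0, 0],
    [0.0005, -0.003, 0, 0, 0, 0],
    [0.0005, -0.003, 0, 0, 0, 0],
    [0, 0, 0, 0, 0, 0]
  ]
}}

```text
clock: 22.2
tool_pos: [0.4714, -0.1177, 0.0535]
orientation: [-180.0, -0.0, -81.2]
force: [-3.3, -0.2, -3.2]
opening: 0.0395
gripper_force: 29.9
```

```bash
cat > e.py <<'E'
from f import *
def run():
    stat(4)
    im=np.mean([snapshot('scene')[0].astype(float) for _ in range(6)],0).astype(np.uint8)
    g=im.mean(2).astype(np.float32);g=cv2.GaussianBlur(g,(0,0),.6)
    y=np.radians(9.3);ex=np.array([np.cos(y),np.sin(y)]);ey=np.array([-ex[1],ex[0]]);O=np.array([.5,-.1714])
    c=camera_model("scene");M=np.array(c["world_to_cam"])
    def proj(P):
        C=P@M[:3,:3].T+M[:3,3];u=C[:,:2]/C[:,2:];u=u*(1+c["k1"]*(u**2).sum(1,keepdims=True));return u*[c["fx"],c["fy"]]+[c["cx"],c["cy"]]
    s=np.arange(-.022,.03,.0005);L=[]
    for x in np.arange(-.085,-.004,.004):
        P=np.c_[O+x*ex+s[:,None]*ey,np.full(len(s),.0124)];q=proj(P).astype(np.float32)
        v=cv2.remap(g,q[:,0][None],q[:,1][None],cv2.INTER_CUBIC).ravel()
        k=np.abs(s-.002)<.006;b=np.median(v[k]); w=np.clip(np.percentile(v[k],80)-v,0,None)*k
        line=(w@s)/max(w.sum(),1e-9) if w.max()>5 else np.nan
        dv=np.gradient(v);pos=(s>line+.003) if line==line else s>.003
        e=np.where(pos,-dv,0);i=e.argmax();sl=slice(max(i-4,0),i+5);end=(e[sl]@s[sl])/max(e[sl].sum(),1e-9)
        L.append((x*1e3,line*1e3,w.max(),end*1e3,e.max()))
    print(np.array(L).round(1))
    return im
if __name__=="__main__":
    im=run();cv2.imwrite('pics/s6.png',cv2.resize(im[200:260,290:360],None,fx=9,fy=9,interpolation=cv2.INTER_CUBIC))
E
python3 e.py
```

```text
t 22.4 F ex,ey,z -3.52 -1.34 -2.23 M [-0.612  1.193  0.047] tcp in line frame mm -19.13 57.87 z 0.0536 yaw -81.16 op 0.03981113979996557
[[-85.    1.4  17.4  18.2   8.3]
 [-81.    1.3  14.1  18.7   7.1]
 [-77.    1.   11.8  18.8   7.1]
 [-73.    0.9  14.   19.9   7.5]
 [-69.    1.   17.   20.7   8.2]
 [-65.    1.1  20.1  20.7   7.5]
 [-61.    1.2  23.   18.5   7.4]
 [-57.    1.4  23.7  18.2   8.8]
 [-53.    1.6  23.2  18.3   8.2]
 [-49.    1.8  20.3  20.7   8.7]
 [-45.    1.9  14.7  20.    9. ]
 [-41.    3.4   9.3  20.6   8.6]
 [-37.    4.9  45.6   8.9   5.5]
 [-33.    5.1  64.5   9.3  12.7]
 [-29.    4.9  58.6   8.9  14.7]
 [-25.    4.8  59.    9.2  14.1]
 [-21.    4.7  61.3   9.   13. ]
 [-17.    4.6  66.8   8.9  12.2]
 [-13.    4.7  70.9   8.9  14.4]
 [ -9.    4.9  74.8   8.9  14.5]
 [ -5.    4.9  76.1   9.7  11.9]]
```

View pics/s6.png

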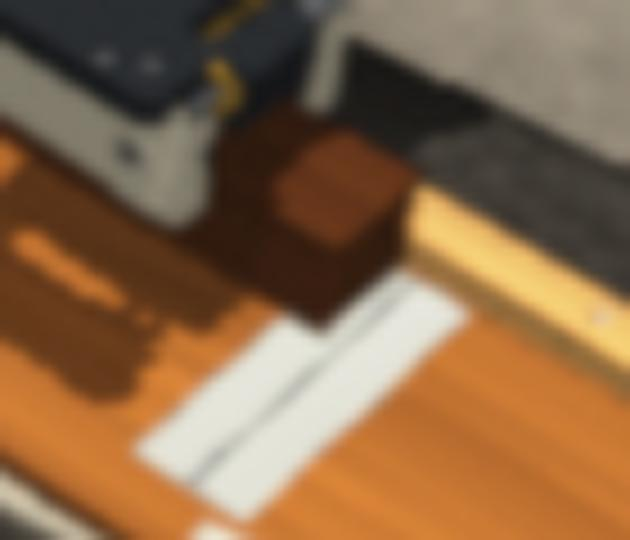

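The end's lower edge runs from (320,328) to (405,262) and the scribed line from (190,485) to (405,285), so about 6–8 mm remain. My edge script clipped the end, so I'll redo it with half-level crossings.

```bash
python3 - <<'E'
import re
t=open('e.py').read()
a=t.index("        k=np.abs");b=t.index("    print(np.array(L)")
t=t[:a]+'''        hi=np.median(v[(s>-.014)&(s<-.003)]); c0=v[(s>-.005)&(s<.0035)];s0=s[(s>-.005)&(s<.0035)]
        w=np.clip(hi-8-c0,0,None);ln=np.nan
        if x<-.045 and w.sum()>0: ln=(w@s0)/w.sum()*1e3
        lo=np.median(v[(s>.012)&(s<.02)]) ; half=(hi+min(lo,60))/2; i=np.argmax((v<half)&(s>-.004)); end=(s[i-1]+(v[i-1]-half)/(v[i-1]-v[i])*.0005)*1e3
        j=np.argmax((v<(hi+90)/2)&(s<-.01)[::1]) ; m=np.where((s<-.01)&(v>half+30))[0]; lowedge=s[m[0]]*1e3 if len(m) else np.nan
        L.append((x*1e3,ln,hi,end,lo,lowedge))
'''+t[b:]
t=t.replace("np.arange(-.022,","np.arange(-.028,")
open('e.py','w').write(t)
E
python3 e.py
```

```text
t 22.9 F ex,ey,z -3.42 -2.02 -1.04 M [-0.882  1.017  0.035] tcp in line frame mm -19.13 58.18 z 0.0536 yaw -81.16 op 0.03981608010224117
[[-85.    1.  223.5  22.2 213.8 -17.5]
 [-81.    1.1 223.5  23.2 216.3 -17.5]
 [-77.    1.  223.6  23.3 217.  -17.5]
 [-73.    0.9 223.4  22.3 217.1 -17. ]
 [-69.    0.8 223.4  21.8 216.6 -17. ]
 [-65.    0.8 223.6  21.9 216.1 -17. ]
 [-61.    0.8 223.5  22.  216.2 -17. ]
 [-57.    1.  223.7  21.7 215.8 -17.5]
 [-53.    1.1 224.   21.4 216.  -17.5]
 [-49.    1.2 224.5  21.4 217.7 -17. ]
 [-45.    nan 224.9  21.5 216.8 -17. ]
 [-41.    nan 225.2  20.9 198.5 -17. ]
 [-37.    nan 225.4  11.6 129.  -17. ]
 [-33.    nan 225.2   8.1  57.9 -17. ]
 [-29.    nan 225.3   8.5  36.3 -17.5]
 [-25.    nan 224.9   8.7  34.7 -17.5]
 [-21.    nan 224.8   8.7  34.6 -17.5]
 [-17.    nan 225.1   8.6  33.9 -17.5]
 [-13.    nan 225.7   8.2  32.3 -17.5]
 [ -9.    nan 225.8   8.2  31.9 -17.5]
 [ -5.    nan 217.1   8.2  32.4 -17.5]]
```

About 7.4 mm remain (line at 1.0, end at 8.4), and TCP reckoning agrees at 7.6. Slide 5 mm, then check.

Call:
{"api": "play_rows", "payload": {
  "deltas": [
    [0.0005, -0.0021, 0, 0, 0, 0],
    [0.0004, -0.0021, 0, 0, 0, 0],
    [0.0004, -0.0021, 0, 0, 0, 0],
    [0, 0, 0, 0, 0, 0]
  ]
}}

```text
clock: 23.6
tool_pos: [0.4722, -0.1224, 0.0534]
orientation: [180.0, 0.0, -81.2]
force: [-2.9, -0.5, -1.9]
opening: 0.0395
gripper_force: 29.9
```

```bash
python3 e.py | awk 'NR==1||NR>14'
```

```text
t 23.8 F ex,ey,z -2.45 0.12 -2.46 M [-0.042  0.927  0.095] tcp in line frame mm -19.11 52.96 z 0.0534 yaw -81.17 op 0.039541563640708176Traceback (most recent call last):
  File "e.py", line 23, in <module>
    im=run();cv2.imwrite('pics/s6.png',cv2.resize(im[200:260,290:360],None,fx=9,fy=9,interpolation=cv2.INTER_CUBIC))
  File "e.py", line 4, in run
    im=np.mean([snapshot('scene')[0].astype(float) for _ in range(6)],0).astype(np.uint8)
                ~~~~~~~~^^^^^^^^^
ValueError: 200 camera calls are used up
```

The cameras are used up, so the last step is dead reckoning. By scene about 2.1 mm remain, by TCP 2.7, so I'll slide 2.3 mm.

Call:
{"api": "play_rows", "payload": {
  "deltas": [
    [0.0004, -0.0014, 0, 0, 0, 0],
    [0.0003, -0.0014, 0, 0, 0, 0],
    [0, 0, 0, 0, 0, 0],
    [0, 0, 0, 0, 0, 0]
  ]
}}

```text
clock: 24.2
tool_pos: [0.4726, -0.1247, 0.0534]
orientation: [180.0, -0.0, -81.2]
force: [-2.9, -0.4, -1.6]
opening: 0.0397
gripper_force: 29.9
```

Call:
{"api": "play_rows", "payload": {
  "deltas": [
    [0, 0, -0.0002, 0, 0, 0],
    [0, 0, 0, 0, 0, 0]
  ]
}}

```text
clock: 24.4
tool_pos: [0.4726, -0.1247, 0.0534]
orientation: [180.0, -0.0, -81.2]
force: [-3.6, -0.7, 0.6]
opening: 0.0401
gripper_force: 29.9
```

Call:
{"api": "play_rows", "payload": {
  "deltas": [
    [0, 0, 0, 0, 0, 0],
    [0, 0, 0, 0, 0, 0],
    [0, 0, 0, 0, 0, 0],
    [0, 0, 0, 0, 0, 0],
    [0, 0, 0, 0, 0, 0]
  ],
  "gripper": 0.4
}}

```text
clock: 24.9
tool_pos: [0.4732, -0.1245, 0.0535]
orientation: [-180.0, -0.0, -81.2]
force: [1.1, 1.0, 0.4]
opening: 0.0611
gripper_force: 0.0
```

Call:
{"api": "play_rows", "payload": {
  "deltas": [
    [0, 0, 0.005, 0, 0, 0],
    [0, 0, 0.02, 0, 0, 0],
    [0, 0, 0.04, 0, 0, 0],
    [0, 0, 0.04, 0, 0, 0],
    [0, 0, 0.03, 0, 0, 0],
    [0, 0, 0, 0, 0, 0],
    [0, 0, 0, 0, 0, 0]
  ]
}}

```text
clock: 25.6
tool_pos: [0.4729, -0.1245, 0.162]
orientation: [-179.9, 0.0, -81.2]
force: [-0.3, 0.6, -0.0]
opening: 0.0611
gripper_force: 0.0
```

```bash
python3 -c "
from plant import *
print(close_job())"
```

```text
the job is handed in; nothing more can be done
None
```

The job is handed in. The rail was pressed flat on the fence at about 4–5 N, slid to the line at about 2.5–4.5 N, then released and cleared. The last 7 mm or so went by arm position, because the 200 camera calls ran out, so the end's position on the line is not confirmed by picture.

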